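# Pack the microscope parts caddy

### The arm

A 6-joint arm with a two-finger parallel gripper is mounted at the origin on the work surface. World frame = base frame: x ahead of the robot, y to its left, z up, the work surface at z = 0. Lengths are in m, angles in degrees, forces in N, time in s.
With the tool pointing down it reaches from about 0.4 to 0.925 m from the base axis. Payload 12.5 kg.
Tool frame: the origin (TCP) lies at the very end of the fingers, on their centre line; the grasp point (between the pads) lies 19 mm behind it (ctrl.tcp_to_grasp is the distance from the TCP to the grasp point, in m); z points along the fingers, y is the direction in which the jaws open and shut (so a half turn about z gives the same grasp; the last joint's range is limited). The gripper opens to 95 mm and grips with 3 to 60 N. Pads are 20 mm wide; open, the fingers measure 119 mm over their backs; the gripper's body (75 mm by 180 mm) begins 59 mm behind the grasp point.
Start: joints at [-78.129, 28.126, 89.318, -0, 62.55, -6.05], TCP at [0.192, -0.595, 0.215] pointing down, gripper open.
Joint ranges: [-177.58, 177.58], [-47.91, 125.51], [2.72, 160], [-65.01, 245.01], [3.68, 167.84], [-153.87, 153.87]. Speed limits (degrees/s): [127.2, 127.2, 159.86, 180, 180, 180].

### API

Orientations are given as [roll, pitch, yaw] about the fixed x, y, z axes, in that order (R = Rz(yaw) Ry(pitch) Rx(roll)).
In Python, from plant import ctrl, get_image, camera_info, order gives the robot as it stands.
- The arm moves only by the tool arm_command, never from a script. Its argument "increments" is a list of rows, each a list of 5 numbers: the shift along the tool's x, y, z in m, then the turn about the tool's z in rad, then the opening in per cent of the stroke, from 0 (shut) to 100 (fully open). A call has exactly 10 rows; each row is the pose to reach, as a shift and turn from the pose commanded when the call began, along the tool's axes at that moment; what a row does not reach only later rows make up. A row lasts 1/12 s, in which the tool goes at most 41.7 mm and 7.16 degrees, less where a joint would pass 70% of its speed; a pose out of reach is approached as far as the arm can. A call with a gripper value outside its range is refused whole. The fingers move at their own pace and stop on an object; "grip_force" is the grip in N (left out, the last holds). Time passes only in rows, so rows that repeat a pose let the fingers close, or fill a call up. It gives the time, the measured TCP pose, the force and the opening at its end, in the units of the state.
- ctrl.get_obs(): the state, without advancing time (a new reading comes with each control period).
- get_image(name): name is "side" or "top"; returns the picture (400x640x3 uint8, red, green, blue); there is no depth.
- camera_info(name): a dict with "fx", "fy", "cx", "cy" (pixels), "k1" (the pictures are not rectified: a ray, as slopes to the right and down, at radius r is drawn at 1 + k1 r^2 times it, then the intrinsics apply), "eye" and "orientation" of the camera in the world. Camera axes: x right, y down, z forward; pixel columns grow to the right and rows downward; lengths in m; the calibration is good to about 2 mm. A picture is of the moment at which its call begins. camera_info takes no time and is no camera call.
- order.hand_in(): hands the job in, once; it reports no verdict.
The state is a dict: "time": time; "q": joint angles; "qd": joint speeds; "effort": joint torques, N m; "eef_pos": TCP position; "ee_rot": TCP orientation; "ft_force": force on the tool from outside, world axes, zero at the start; "wrist_torque": the same for the moment, N m; "finger_gap": finger opening in m.
Only numpy, scipy, OpenCV 4.12 (cv2) and the standard library are available. Lean on these libraries where they do the work, as an engineer would, in place of code of your own. Each camera call takes 0.05 s, during which the arm holds its last target.

### The job

Put away the microscope optics: stand the wide objective, the slim objective and the filter cube upright, and lay the filter slider flat, each in the well of the caddy made for its own shape and size (the wide objective in the larger round well, the slim one in the smaller). Set each down on the floor of its well without dropping it. Leave the eyepiece and the plain blanking block where they stand on the bench.

Things in the scene. Friction and masses are not known exactly. Their poses are not given: they have to be found in the camera images.
- objective_wide: short, wide microscope objective, bare aluminium, nose up: 44 mm in diameter for the lowest 27 mm, then a taper to 32 mm at its top, 38 mm high, with a lens 18 mm across in the top; 0.2 kg. Origin: centre of its underside, z up. Starts upright at any of six places left of the caddy, shared with the other parts, 90 mm or more apart.
- objective_slim: tall, slim microscope objective, bare aluminium, nose up: 28 mm in diameter for the lowest 42 mm, then a taper to 12 mm at its top, 58 mm high, with a tiny lens in the tip; 0.15 kg. Origin: centre of its underside, z up. Starts upright at any of six places left of the caddy, shared with the other parts, 90 mm or more apart.
- filter_cube: filter cube: black block 38 x 38 mm, 36 mm high, with a round amber window 25 mm across, in a metal ring, in its top; 0.12 kg. Origin: centre of its underside, z up. x and y square to its sides. Starts upright at any of six places left of the caddy, shared with the other parts, 90 mm or more apart.
- filter_slider: filter slider: aluminium bar 84 mm long (its x), 26 mm wide (its y), 18 mm high, lying flat, with two round windows 17 mm across in its top; 0.11 kg. Origin: centre of its underside, z up. Starts flat at any of six places left of the caddy, shared with the other parts, 90 mm or more apart.
- nest_wide: grey insert tile 112 x 78 x 10 mm, fixed in one of the caddy's quarters. Origin: centre of its underside, 5 mm above the bench; x along its 112 mm side, z up. In its middle, 6 mm deep (black floor 4 mm above the origin), is the larger round well, 60 mm in diameter, for the wide objective. Which tile lies in which quarter varies.
- nest_slim: grey insert tile 112 x 78 x 10 mm, fixed in one of the caddy's quarters. Origin: centre of its underside, 5 mm above the bench; x along its 112 mm side, z up. In its middle, 6 mm deep (black floor 4 mm above the origin), is the smaller round well, 44 mm in diameter, for the slim objective. Tile centres are 113 mm (x) and 79 mm (y) apart.
- nest_cube: grey insert tile 112 x 78 x 10 mm, fixed in one of the caddy's quarters. Origin: centre of its underside, 5 mm above the bench; x along its 112 mm side, z up. In its middle, 6 mm deep (black floor 4 mm above the origin), is a square well, 54 x 54 mm, for the filter cube, any way round. The caddy is a fixed white tray 234 x 166 mm; its rim stands 18 mm above the bench.
- nest_slider: grey insert tile 112 x 78 x 10 mm, fixed in one of the caddy's quarters. Origin: centre of its underside, 5 mm above the bench; x along its 112 mm side, z up. In its middle, 6 mm deep (black floor 4 mm above the origin), is an oblong well, 100 mm along x by 42 mm along y, for the filter slider, either end first.
- eyepiece: look-alike that stays where it is: black eyepiece standing upright, tube 33 mm in diameter for the lowest 26 mm, above it a head 42 mm in diameter up to 48 mm with a big flat lens, 29 mm across, on top. Origin: centre of its underside, z up. Starts upright at any of six places left of the caddy, shared with the other parts, 90 mm or more apart.
- blank_block: look-alike that stays where it is: black blanking block 38 x 38 mm, 26 mm high, its top plain without a window, with four small screw heads. Origin: centre of its underside, z up. Starts upright at any of six places left of the caddy, shared with the other parts, 90 mm or more apart. A slide box, a bottle and a dish, under 80 mm high, stand beyond the work, over 0.76 m from the robot.
Things that resemble listed ones, but are neither listed nor needed, are in the scene too. What is shaped like the filter_cube but yellow is not meant.

How it is judged (in metres and radians):
At the end, for the whole second after the job is handed in: Each of the four parts rests flat on the floor of its own well (centre within 13 mm of the well's centre, underside within 3 mm of the well floor, tilted less than 0.1 rad, slower than 20 mm/s); the eyepiece and the blank block stand upright within 20 mm of where they started (horizontal distance between objective_wide and nest_wide below 0.013 m and z of objective_wide in the frame of nest_wide between 0.001 and 0.007 m and angle between each of objective_wide, objective_slim, filter_cube, filter_slider, eyepiece, blank_block's own z axis and vertical below 0.1 rad and linear speed of each of objective_wide, objective_slim, filter_cube, filter_slider below 0.02 m/s and horizontal distance between objective_slim and nest_slim below 0.013 m and z of objective_slim in the frame of nest_slim between 0.001 and 0.007 m and horizontal distance between filter_cube and nest_cube below 0.013 m and z of filter_cube in the frame of nest_cube between 0.001 and 0.007 m and horizontal distance between filter_slider and nest_slider below 0.013 m and z of filter_slider in the frame of nest_slider between 0.001 and 0.007 m and distance of each of eyepiece, blank_block from where it was at the start of the episode below 0.02 m); the robot touches nothing.
It fails at once if one of the four parts is let go in the air (underside more than 35 mm above the bench while no finger touches it) ((height (world z) of objective_wide above 0.035 m and contact force between the fingers and objective_wide below 0.01 N) or (height (world z) of objective_slim above 0.035 m and contact force between the fingers and objective_slim below 0.01 N) or (height (world z) of filter_cube above 0.035 m and contact force between the fingers and filter_cube below 0.01 N) or (height (world z) of filter_slider above 0.035 m and contact force between the fingers and filter_slider below 0.01 N)).
It fails at once if the eyepiece is moved from its place by more than 20 mm or tipped over (distance of eyepiece from where it was at the start of the episode above 0.02 m or angle between eyepiece's own z axis and vertical above 0.5 rad).
It fails at once if the blank block is moved from its place by more than 20 mm or tipped over (distance of blank_block from where it was at the start of the episode above 0.02 m or angle between blank_block's own z axis and vertical above 0.5 rad).
It also fails if it takes over 120 s, if anything falls off the work surface, if the arm or the gripper's body presses on something with over 40 N, if the wrist force passes 120 N, or if a joint passes its speed limit or range.

## Working session

There is one attempt and no reset: what is moved stays moved. The work goes in short steps, Python scripts to look and compute and a tool call to move; the robot and the scene stay as the last step left them, time stands still between calls to the robot, and variables do not carry over. Pictures are saved under pics/ and viewed, and the job is handed in when it is done.

Besides the shell and the picture viewer there is one more tool, called after ">>>" as a command line: name --pt "numbers of a row" for each row, then --argument value for the rest. arm_command: Moves the arm, as the interface text tells. Its arguments: {"type":"object","properties":{"increments":{"type":"array","items":{"type":"array","items":{"type":"number"}}},"grip_force":{"type":"number"}},"required":["increments"]}

```bash
mkdir -p pics; ls; python3 - <<'E'
from plant import ctrl,get_image,camera_info
import cv2
for n in("top","side"):
    print(camera_info(n)); cv2.imwrite(f"pics/{n}0.png",get_image(n)[:,:,::-1])
print(ctrl.get_obs(),ctrl.tcp_to_grasp)
E
```

```text
pics
{'fx': 457.5152933130992, 'fy': 457.5152933130992, 'cx': 310.7438522537544, 'cy': 192.08219093373825, 'k1': 0.04086037976785513, 'eye': array([0.36383422, 0.0478478 , 0.92887073]), 'orientation': array([-170.71210515,   -0.21465537,  -88.60299375])}
{'fx': 437.5329803014309, 'fy': 437.5329803014309, 'cx': 319.0316290769423, 'cy': 201.57546473764543, 'k1': -0.07225412810542345, 'eye': array([0.38493197, 0.65487249, 0.69087847]), 'orientation': array([-135.01960722,    0.2097987 , -166.77218678])}
{'time': 0.1, 'q': array([-7.81295734e+01,  2.81603333e+01,  8.93438915e+01,  4.10177106e-04,
        6.25514035e+01, -6.05075970e+00]), 'qd': array([ 0.09176158, -0.11037599, -0.06166361,  0.05873703, -0.11504099,
        0.00962791]), 'effort': array([ 2.79774787e-03, -6.13622904e+01, -2.58605307e+01,  6.94000209e-02,
        4.69980575e-02, -6.46603053e-05]), 'eef_pos': array([ 0.19229617, -0.59447146,  0.21414058]), 'ee_rot': array([-1.79944720e+02, -6.22555188e-03,  1.79209941e+01]), 'ft_force': array([0.14292815, 0.0903638 , 0.11857397]), 'wrist_torque': array([-0.00506097, -0.04292267, -0.02557671]), 'finger_gap': 0.09503705079647923} 0.0188
```

View pics/top0.png

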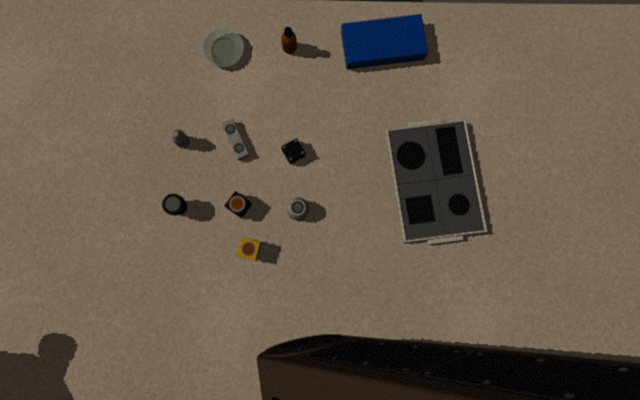

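View pics/side0.png

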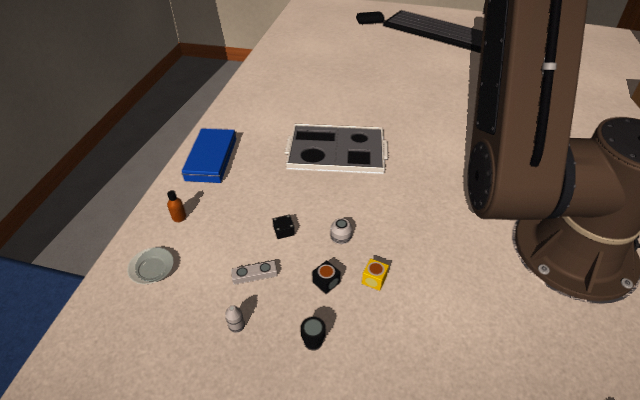

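Top view (pixels): slim objective (181,138), slider (236,140), blank block (293,151), eyepiece (175,205), black cube with an amber window (237,204), wide objective (298,208), and a yellow cube decoy (249,249). Wells: large round (411,156), oblong (449,150), square (420,209), small round (459,205). Next I'll enlarge a crop to confirm these.

```bash
cat > h.py <<'E'
import numpy as np, cv2
from scipy.spatial.transform import Rotation as R
from plant import ctrl,get_image,camera_info
def setup(n):
    c=camera_info(n); return c,R.from_euler('xyz',c['orientation'],degrees=True).as_matrix()
def ray(n,px):
    c,M=setup(n); d=np.array([(px[0]-c['cx'])/c['fx'],(px[1]-c['cy'])/c['fy']]); u=d.copy()
    for _ in range(20): u=d/(1+c['k1']*(u@u))
    return c['eye'],M@np.array([u[0],u[1],1])
def onz(n,px,z):
    e,d=ray(n,px); return e+d*(z-e[2])/d[2]
def tri(pt,ps):
    a,u=ray('top',pt); b,v=ray('side',ps)
    s=np.linalg.lstsq(np.c_[u,-v],b-a,rcond=None)[0]
    p,q=a+u*s[0],b+v*s[1]; return (p+q)/2,np.linalg.norm(p-q)
def proj(n,p):
    c,M=setup(n); v=M.T@(np.asarray(p)-c['eye']); u=v[:2]/v[2]; u=u*(1+c['k1']*(u@u))
    return np.array([u[0]*c['fx']+c['cx'],u[1]*c['fy']+c['cy']])
E
python3 - <<'E'
import cv2
t=cv2.imread('pics/top0.png');s=cv2.imread('pics/side0.png')
cv2.imwrite('pics/c1.png',cv2.convertScaleAbs(cv2.resize(t[110:270,150:330],None,fx=4,fy=3.75*4/3.75,interpolation=cv2.INTER_CUBIC)[:600],alpha=1.8))
cv2.imwrite('pics/c2.png',cv2.convertScaleAbs(cv2.resize(t[115:250,380:495],None,fx=4,fy=4,interpolation=cv2.INTER_CUBIC),alpha=1.8))
cv2.imwrite('pics/c3.png',cv2.resize(s[205:355,210:400],None,fx=4,fy=4,interpolation=cv2.INTER_CUBIC))
E
```

```text
(no output)
```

View pics/c1.png

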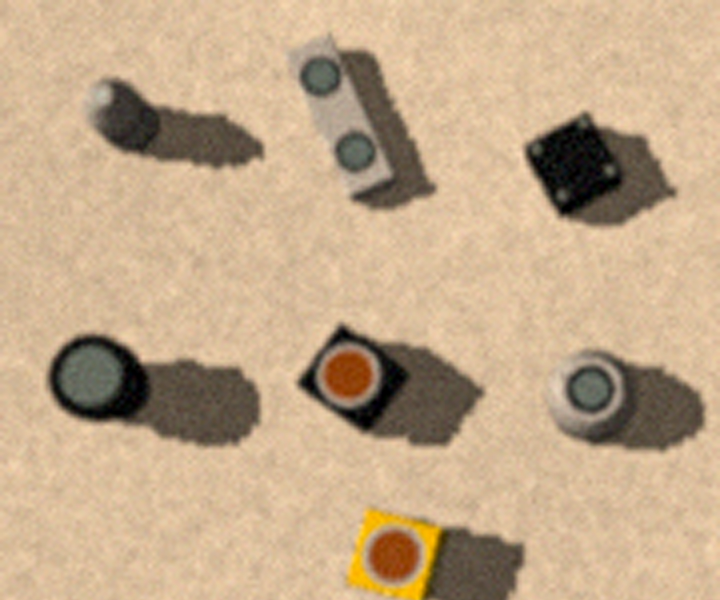

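View pics/c2.png

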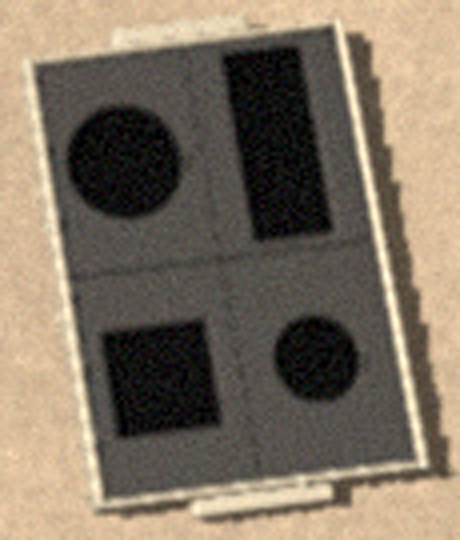

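View pics/c3.png

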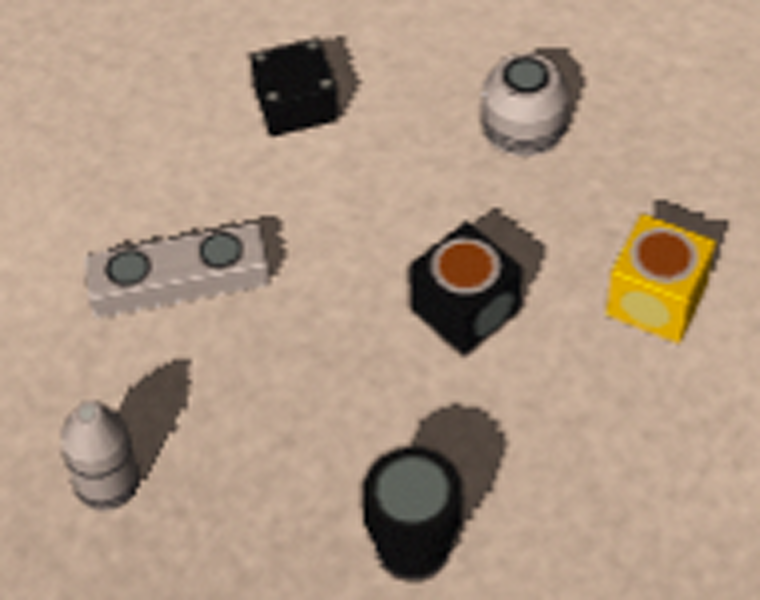

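The crops confirm the identities. The filter cube is the black one with an amber window, at top (237,204). The blank block at (293,151) has a plain top with four screws. The eyepiece at (175,205) is black with a big lens. The bright-tipped taper at (181,138) is the slim objective. The yellow cube is the decoy. Next: measurements.

```bash
cat > meas.py <<'E'
from h import *
t=cv2.imread('pics/top0.png');s=cv2.imread('pics/side0.png')
def blob(im,mask,seed,r):
    m=np.zeros_like(mask);x,y=map(int,seed);m[y-r:y+r+1,x-r:x+r+1]=mask[y-r:y+r+1,x-r:x+r+1]
    n,l,st,ce=cv2.connectedComponentsWithStats(m)
    best=min(range(1,n),key=lambda i:np.hypot(*(ce[i]-seed))-0.05*st[i,4]); 
    return ce[best],st[best,4],(l==best).astype(np.uint8)
def amber(im):
    h=cv2.cvtColor(im,cv2.COLOR_BGR2HSV);return ((h[...,0]<14)&(h[...,1]>170)&(h[...,2]>50)).astype(np.uint8)
def lens(im): # greenish grey: G>=R
    i=im.astype(int);return ((i[...,1]-i[...,2]>=3)&(i[...,1]>35)).astype(np.uint8)
P=lambda u,o:(np.array(u)+.5)/4-.5+np.array(o)
T=(150,110);S=(210,205)
def item(name,f,ut,us,z,r=7):
    a=P(ut,T);b=P(us,S)
    if f: 
        ca,na,_=blob(t,f(t),a,r);cb,nb,_=blob(s,f(s),b,r)
        print(name,'seed',a.round(1),b.round(1),'mask',ca.round(1),na,cb.round(1),nb);a,b=ca,cb
    p,g=tri(a,b);print('  tri',p.round(4),'gap',round(g,4),'top@z',onz('top',a,z).round(4),'side@z',onz('side',b,z).round(4)); return p
item('wide',lens,(590,389),(526,73),.038)
item('slim',None,(102,95),(88,410),.058)
item('cube',amber,(348,374),(466,266),.036)
item('sl1',lens,(320,76),(128,267),.018,5)
item('sl2',lens,(355,151),(221,250),.018,5)
item('eye',lens,(90,375),(413,489),.048,9)
# cube edges
for n,o,c in(('top',T,[(298,382),(342,325)]),('side',S,[(409,272),(466,222),(521,262)]),):
    w=[onz(n,P(u,o),.036) for u in c]
    for a,b in zip(w,w[1:]): d=(b-a)[:2];print('cube edge',n,np.hypot(*d).round(4),(np.degrees(np.arctan2(d[1],d[0]))%90).round(1))
# wells
g=cv2.GaussianBlur(cv2.cvtColor(t,cv2.COLOR_BGR2GRAY),(3,3),0)
m=(g<22).astype(np.uint8)
print('gray tile',g[185,410],'well',g[156,411])
for n,c in(('wide',(411,156)),('slider',(449,150)),('cube',(420,209)),('slim',(459,205))):
    cc,nn,mm=blob(t,m,np.array(c,float),32)
    k=cv2.findContours(mm,0,2)[0][0]
    w=np.array([onz('top',p[0],.015)[:2] for p in k],np.float32)
    r=cv2.minAreaRect(w*1000);print(n,cc.round(1),nn,onz('top',cc,.015).round(4),np.round(r[0],1),np.round(r[1],1),round(r[2],1))
E
python3 meas.py
```

```text
wide seed [297.1 206.9] [341.1 222.9] mask [297.5 206.6] 45 [341.  223.4] 40
  tri [0.4793 0.0733 0.0409] gap 0.0008 top@z [0.4801 0.0734 0.038 ] side@z [0.4793 0.0707 0.038 ]
  tri [0.6151 0.3154 0.0618] gap 0.0001 top@z [0.6162 0.3166 0.058 ] side@z [0.6165 0.3133 0.058 ]
cube seed [236.6 203.1] [326.1 271.1] mask [236.7 203.3] 91 [325.8 270.9] 107
  tri [0.4834 0.1925 0.0394] gap 0.0 top@z [0.4839 0.1931 0.036 ] side@z [0.4839 0.1901 0.036 ]
sl1 seed [229.6 128.6] [241.6 271.4] mask [230.  128.6] 41 [241.8 271.5] 40
  tri [0.6397 0.2168 0.021 ] gap 0.0008 top@z [0.641  0.2174 0.018 ] side@z [0.6404 0.2148 0.018 ]
sl2 seed [238.4 147.4] [264.9 267.1] mask [238.2 147.4] 36 [264.7 266.9] 39
  tri [0.6002 0.198  0.0227] gap 0.0003 top@z [0.6016 0.1988 0.018 ] side@z [0.6016 0.1948 0.018 ]
eye seed [172.1 203.4] [312.9 326.9] mask [172.4 203.2] 104 [312.8 326.9] 220
  tri [0.4784 0.3139 0.0514] gap 0.0012 top@z [0.4795 0.3149 0.048 ] side@z [0.4783 0.3121 0.048 ]
cube edge top 0.0352 55.2
cube edge side 0.0387 60.5
cube edge side 0.0339 60.5
gray tile 46 well 10
wide [410.5 155.1] 601 [ 0.5953 -0.1544  0.015 ] [ 595.5 -154.3] [54.7 55.5] 1.3
slider [448.6 150.4] 887 [ 0.607  -0.2322  0.015 ] [ 607.5 -232.3] [98.1 39.2] 8.8
cube [419.8 209.3] 658 [ 0.4838 -0.1717  0.015 ] [ 484.  -171.5] [52.4 51.1] 9.1
slim [458.5 204.2] 333 [ 0.496  -0.2494  0.015 ] [ 496.5 -249.3] [37.9 40.9] 88.6
```

Checks:
- **Heights and sizes:** triangulated heights are about 3 mm high for every part. Part and well sizes agree.
- **Well spacing:** 78.7 mm and 112.8 mm, against 79 mm and 113 mm given. Caddy yaw is about 8.8°.
- **Positions:** top and side views differ by about 3 mm in y, so I'll use the mean.

I'll do the wide objective first, with the jaws along the tile's x (tool yaw 98.8°).

```bash
cat > go.py <<'E'
import sys; from h import *
o=ctrl.get_obs(); p=np.array(o['eef_pos']); M=R.from_euler('xyz',o['ee_rot'],degrees=True).as_matrix()
yaw=o['ee_rot'][2]; print('t',round(o['time'],2),'p',p.round(4),'rpy',np.round(o['ee_rot'],1),'q1,q6',np.round(o['q'][[0,5]],1),'F',np.round(o['ft_force'],1),'gap',round(o['finger_gap'],4))
# args: x,y,z,yaw ...
for a in sys.argv[1:]:
    x,y,z,w=map(float,a.split(','))
    print(a,'-> inc',(M.T@(np.array([x,y,z])-p)).round(4),'turn',np.radians(-((w-yaw+180)%360-180)).round(3))
E
python3 go.py .5,-.2,.2,98.8 .48,.072,.1,98.8
```

```text
t 0.1 p [ 0.1923 -0.5945  0.2141] rpy [-179.9   -0.    17.9] q1,q6 [-78.1  -6.1] F [0.1 0.1 0.1] gap 0.095
.5,-.2,.2,98.8 -> inc [ 0.4142 -0.2806  0.0145] turn -1.412
.48,.072,.1,98.8 -> inc [ 0.4788 -0.5455  0.1147] turn -1.412
```

>>> arm_command --pt "0.414 -0.28 0.014 -1.41 100" --pt "0.414 -0.28 0.014 -1.41 100" --pt "0.414 -0.28 0.014 -1.41 100" --pt "0.414 -0.28 0.014 -1.41 100" --pt "0.414 -0.28 0.014 -1.41 100" --pt "0.414 -0.28 0.014 -1.41 100" --pt "0.414 -0.28 0.014 -1.41 100" --pt "0.414 -0.28 0.014 -1.41 100" --pt "0.414 -0.28 0.014 -1.41 100" --pt "0.414 -0.28 0.014 -1.41 100" --grip_force 20

```text
time: 0.93
eef_pos: [0.4496, -0.2647, 0.2029]
ee_rot: [-180.0, -0.0, 89.9]
ft_force: [-0.0, -0.5, 0.4]
finger_gap: 0.0951
```

```bash
python3 go.py .48,.072,.12,98.8
```

```text
t 0.93 p [ 0.4496 -0.2647  0.2029] rpy [-180.    -0.    89.9] q1,q6 [-37.7 -37.6] F [-0.  -0.5  0.4] gap 0.0951
.48,.072,.12,98.8 -> inc [0.3367 0.0297 0.0829] turn -0.156
```

>>> arm_command --pt "0.337 0.03 0.083 -0.156 80" --pt "0.337 0.03 0.083 -0.156 80" --pt "0.337 0.03 0.083 -0.156 80" --pt "0.337 0.03 0.083 -0.156 80" --pt "0.337 0.03 0.083 -0.156 80" --pt "0.337 0.03 0.083 -0.156 80" --pt "0.337 0.03 0.083 -0.156 80" --pt "0.337 0.03 0.083 -0.156 80" --pt "0.337 0.03 0.083 -0.156 80" --pt "0.337 0.03 0.083 -0.156 80"

```text
time: 1.77
eef_pos: [0.481, 0.0731, 0.1189]
ee_rot: [-179.9, -0.0, 98.7]
ft_force: [-0.1, 0.1, -0.2]
finger_gap: 0.0765
```

```bash
python3 go.py .48,.072,.06,98.8;python3 - <<'E'
from h import *
for n in("top","side"): cv2.imwrite(f"pics/{n}1.png",get_image(n)[:,:,::-1])
o=ctrl.get_obs();print(o['eef_pos'],proj('top',o['eef_pos']),proj('side',o['eef_pos']))
a=cv2.imread('pics/top1.png');b=cv2.imread('pics/side1.png')
x,y=proj('side',o['eef_pos']).astype(int)
cv2.circle(b,(x,y),1,(0,0,255),-1);x,y=proj('top',o['eef_pos']).astype(int)
cv2.imwrite('pics/v1.png',cv2.convertScaleAbs(np.hstack([cv2.resize(a[120:270,200:400],None,fx=2,fy=2),cv2.resize(b[130:280,250:450],None,fx=2,fy=2)]),alpha=1.3))
E
```

```text
t 1.77 p [0.481  0.0731 0.1189] rpy [-179.9   -0.    98.7] q1,q6 [ 0.9 -7.9] F [-0.1  0.1 -0.2] gap 0.0765
.48,.072,.06,98.8 -> inc [-0.001  -0.001   0.0589] turn -0.002
[0.48135186 0.07042536 0.11976523] [298.01807682 199.96680743] [341.37378122 193.88125136]
```

View pics/v1.png

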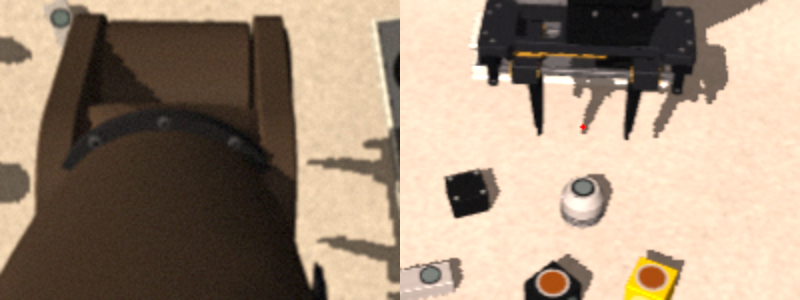

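The fingers straddle the wide objective in the side view, with tips around (342,198) and the objective below them. The top view is hidden by the arm. Descending now, then closing.

```bash
python3 go.py .48,.072,.008,98.8
```

```text
t 1.87 p [0.4814 0.0704 0.1198] rpy [-180.     0.    98.6] q1,q6 [ 0.5 -8. ] F [-0.5  0.3  1.4] gap 0.0757
.48,.072,.008,98.8 -> inc [ 0.0018 -0.001   0.1118] turn -0.004
```

>>> arm_command --pt "0.001 -0.001 0.03 0 80" --pt "0.001 -0.001 0.06 0 80" --pt "0.001 -0.001 0.08 0 80" --pt "0.001 -0.001 0.095 0 80" --pt "0.001 -0.001 0.105 0 80" --pt "0.001 -0.001 0.112 0 80" --pt "0.001 -0.001 0.112 0 80" --pt "0.001 -0.001 0.112 0 70" --pt "0.001 -0.001 0.112 0 60" --pt "0.001 -0.001 0.112 0 60"

```text
time: 2.7
eef_pos: [0.4808, 0.071, 0.0087]
ee_rot: [179.9, 0.0, 98.5]
ft_force: [-0.1, -0.5, 0.1]
finger_gap: 0.0611
```

```bash
python3 go.py .48,.072,.008,98.8
```

```text
t 2.7 p [0.4808 0.071  0.0087] rpy [179.9   0.   98.5] q1,q6 [ 0.6 -7.9] F [-0.1 -0.5  0.1] gap 0.0611
.48,.072,.008,98.8 -> inc [ 0.0011 -0.0007  0.0007] turn -0.006
```

>>> arm_command --pt "0 0 0 0 40" --pt "0 0 0 0 30" --pt "0 0 0 0 30" --pt "0 0 0 0 30" --pt "0 0 0 0 30" --pt "0 0 0 0 30" --pt "0 0 0 0 30" --pt "0 0 -0.02 0 30" --pt "0 0 -0.05 0 30" --pt "0 0 -0.09 0 30" --grip_force 25

```text
time: 3.53
eef_pos: [0.4791, 0.071, 0.0972]
ee_rot: [-179.7, -0.0, 98.5]
ft_force: [0.4, 0.2, -2.3]
finger_gap: 0.043
```

```bash
python3 go.py .595,-.156,.1,98.8
```

```text
t 3.53 p [0.4791 0.071  0.0972] rpy [-179.7   -0.    98.5] q1,q6 [ 0.6 -7.9] F [ 0.4  0.2 -2.3] gap 0.043
.595,-.156,.1,98.8 -> inc [-0.2416  0.0812 -0.0034] turn -0.006
```

Gripped: gap 43 mm, load 2.3 N (44 mm and 2 N expected). Carrying it to the large round well.

>>> arm_command --pt "-0.03 0.01 0 0 30" --pt "-0.07 0.023 0 0 30" --pt "-0.11 0.037 0 0 30" --pt "-0.15 0.05 0 0 30" --pt "-0.19 0.064 0 0 30" --pt "-0.22 0.074 0 0 30" --pt "-0.235 0.079 0 0 30" --pt "-0.242 0.081 0 0 30" --pt "-0.242 0.081 0 0 30" --pt "-0.242 0.081 0 0 30"

```text
time: 4.37
eef_pos: [0.5954, -0.1555, 0.0975]
ee_rot: [-179.9, -0.0, 98.5]
ft_force: [-1.0, -0.4, -1.6]
finger_gap: 0.043
```

```bash
python3 go.py .595,-.156,.0175,98.8;python3 - <<'E'
from h import *
b=get_image('side')[:,:,::-1].copy();cv2.imwrite('pics/side2.png',b)
cv2.imwrite('pics/v2.png',cv2.resize(b[90:200,270:420],None,fx=4,fy=4,interpolation=cv2.INTER_CUBIC))
E
```

```text
t 4.37 p [ 0.5954 -0.1555  0.0975] rpy [-179.9   -0.    98.5] q1,q6 [-20.8 -29.3] F [-1.  -0.4 -1.6] gap 0.043
.595,-.156,.0175,98.8 -> inc [-0.0005 -0.0004  0.08  ] turn -0.006
```

View pics/v2.png

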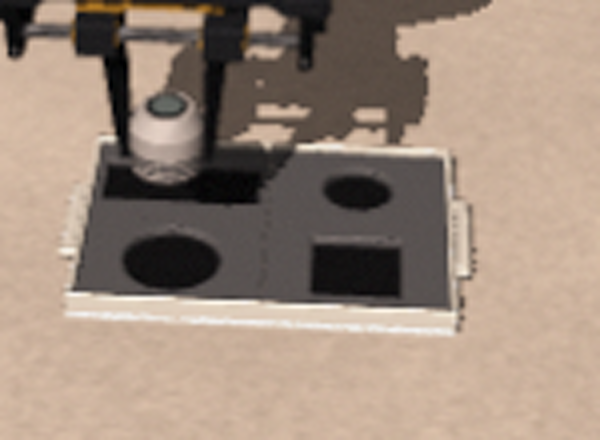

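The objective is held upright above the caddy, and parallax shifts it up in this view. I'll cross-check the well centres from the side view using the crop centres (170,261), (355,192), (357,269) and (190,185).

```bash
python3 - <<'E'
from h import *
s=cv2.imread('pics/side0.png');g=cv2.GaussianBlur(cv2.cvtColor(s,cv2.COLOR_BGR2GRAY),(3,3),0);print(g[140,350],g[155,312])
m=(g<45).astype(np.uint8)
n,l,st,ce=cv2.connectedComponentsWithStats(m)
for i in range(1,n):
    if 285<ce[i][0]<390 and 120<ce[i][1]<175 and st[i,4]>30: print(ce[i].round(1),st[i,4],onz('side',ce[i],.012).round(4))
E
```

```text
77 16
[315.1 135.9] 303 [ 0.6074 -0.2362  0.012 ]
[358.7 137.7] 108 [ 0.4963 -0.2543  0.012 ]
[312.2 155.1] 253 [ 0.5959 -0.1583  0.012 ]
[358.4 157.4] 266 [ 0.4839 -0.1753  0.012 ]
```

The two views average to (0.5955,-0.156), which matches the target. Lowering.

>>> arm_command --pt "0 0 0.02 0 30" --pt "0 0 0.04 0 30" --pt "0 0 0.055 0 30" --pt "0 0 0.065 0 30" --pt "0 0 0.07 0 30" --pt "0 0 0.073 0 30" --pt "0 0 0.076 0 30" --pt "0 0 0.078 0 30" --pt "0 0 0.08 0 30" --pt "0 0 0.08 0 30"

```text
time: 5.25
eef_pos: [0.5962, -0.1564, 0.0181]
ee_rot: [180.0, 0.0, 98.5]
ft_force: [0.1, 0.3, -2.4]
finger_gap: 0.043
```

```bash
python3 go.py .595,-.156,.0175,98.8
```

```text
t 5.25 p [ 0.5962 -0.1564  0.0181] rpy [180.    0.   98.5] q1,q6 [-20.8 -29.3] F [ 0.1  0.3 -2.4] gap 0.043
.595,-.156,.0175,98.8 -> inc [ 0.0005 -0.0011  0.0006] turn -0.006
```

Not yet on the floor: the load is still 2.4 N. I'll ease down 1 to 2 mm.

>>> arm_command --pt "0 0 0.0003 0 30" --pt "0 0 0.0006 0 30" --pt "0 0 0.0009 0 30" --pt "0 0 0.0011 0 30" --pt "0 0 0.0013 0 30" --pt "0 0 0.0015 0 30" --pt "0 0 0.0015 0 30" --pt "0 0 0.0015 0 30" --pt "0 0 0.0015 0 30" --pt "0 0 0.0015 0 30"

```text
time: 6.08
eef_pos: [0.5963, -0.1564, 0.0173]
ee_rot: [180.0, 0.0, 98.5]
ft_force: [-1.9, 0.7, 7.2]
finger_gap: 0.0433
```

Floor contact: force rose from -2.4 to +7.2 N. Opening, then rising.

>>> arm_command --pt "0 0 -0.0008 0 50" --pt "0 0 -0.001 0 55" --pt "0 0 -0.001 0 60" --pt "0 0 -0.001 0 60" --pt "0 0 -0.001 0 60" --pt "0 0 -0.001 0 60" --pt "0 0 -0.02 0 60" --pt "0 0 -0.05 0 60" --pt "0 0 -0.09 0 60" --pt "0 0 -0.1 0 60"

```text
time: 6.92
eef_pos: [0.5979, -0.1569, 0.1215]
ee_rot: [179.7, 0.2, 98.5]
ft_force: [1.4, -0.1, 1.2]
finger_gap: 0.0569
```

```bash
python3 go.py .484,.1916,.12,58;python3 - <<'E'
from h import *
b=get_image('side')[:,:,::-1].copy();cv2.imwrite('pics/side3.png',b)
cv2.imwrite('pics/v3.png',cv2.resize(b[90:200,270:420],None,fx=4,fy=4,interpolation=cv2.INTER_CUBIC))
b=cv2.imread('pics/side0.png')
cv2.imwrite('pics/v3b.png',cv2.convertScaleAbs(cv2.resize(b[250:300,300:360],None,fx=10,fy=10,interpolation=cv2.INTER_CUBIC),alpha=1.8))
E
```

```text
t 6.92 p [ 0.5979 -0.1569  0.1215] rpy [179.7   0.2  98.5] q1,q6 [-20.8 -29.3] F [ 1.4 -0.1  1.2] gap 0.0569
.484,.1916,.12,58 -> inc [ 0.3615 -0.0612  0.    ] turn 0.707
```

View pics/v3.png

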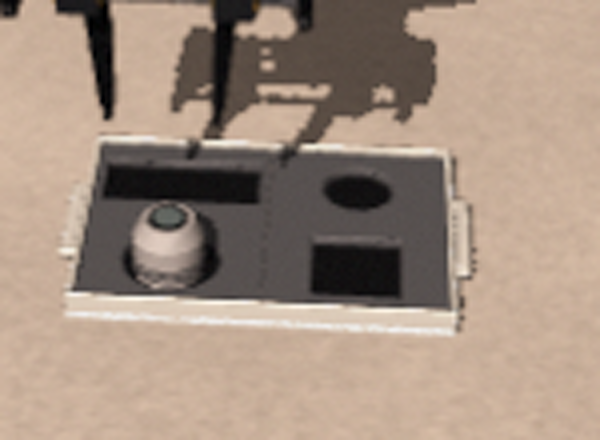

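View pics/v3b.png

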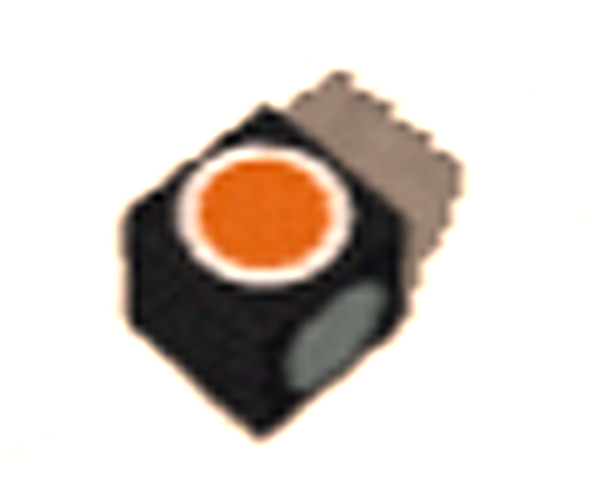

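The wide objective stands in its well at crop (170,245). The cube's corners are clear in the enlarged crop, so I'll compute its yaw from the bottom edges (z=0) and top edges (z=.036).

```bash
python3 - <<'E'
from h import *
P=lambda u:(np.array(u)+.5)/10-.5+np.array([300,250])
for z,c in((0,[(128,322),(262,440),(405,318)]),(.036,[(125,213),(265,105),(405,215)])):
    w=[onz('side',P(u),z)[:2] for u in c]; print('mid',((w[0]+w[2])/2).round(4),'diag ang',(np.degrees(np.arctan2(*(w[2]-w[0])[::-1]))+45)%90)
    for a,b in zip(w,w[1:]): d=b-a;print(np.hypot(*d).round(4),(np.degrees(np.arctan2(d[1],d[0]))%90).round(1))
E
```

```text
mid [0.4832 0.1885] diag ang 59.04636369652107
0.0363 56.9
0.0384 57.9
mid [0.4835 0.1901] diag ang 57.548527409223624
0.0357 56.8
0.0358 58.3
```

>>> arm_command --pt "0.36 -0.061 0 0.707 70" --pt "0.36 -0.061 0 0.707 70" --pt "0.36 -0.061 0 0.707 70" --pt "0.36 -0.061 0 0.707 70" --pt "0.36 -0.061 0 0.707 70" --pt "0.36 -0.061 0 0.707 70" --pt "0.36 -0.061 0 0.707 70" --pt "0.36 -0.061 0 0.707 70" --pt "0.36 -0.061 0 0.707 70" --pt "0.36 -0.061 0 0.707 70"

```text
time: 7.8
eef_pos: [0.4803, 0.1955, 0.1159]
ee_rot: [-179.9, 0.0, 58.2]
ft_force: [-0.3, 1.1, -0.8]
finger_gap: 0.0666
```

```bash
python3 go.py .484,.191,.010,58
```

```text
t 7.8 p [0.4803 0.1955 0.1159] rpy [-179.9    0.    58.2] q1,q6 [14.8 46.6] F [-0.3  1.1 -0.8] gap 0.0666
.484,.191,.010,58 -> inc [-0.0018  0.0056  0.1059] turn 0.004
```

>>> arm_command --pt "-0.001 0.003 0.02 0 70" --pt "-0.001 0.003 0.04 0 70" --pt "-0.001 0.003 0.055 0 70" --pt "-0.001 0.003 0.06 0 70" --pt "-0.001 0.003 0.06 0 70" --pt "-0.001 0.003 0.06 0 70" --pt "-0.001 0.003 0.06 0 70" --pt "-0.001 0.003 0.06 0 70" --pt "-0.001 0.003 0.06 0 70" --pt "-0.001 0.003 0.06 0 70"

```text
time: 8.63
eef_pos: [0.485, 0.1883, 0.057]
ee_rot: [180.0, -0.0, 58.0]
ft_force: [0.7, 0.1, 0.0]
finger_gap: 0.0666
```

```bash
python3 go.py .484,.191,.010,58
```

```text
t 8.63 p [0.485  0.1883 0.057 ] rpy [180.  -0.  58.] q1,q6 [13.9 46. ] F [0.7 0.1 0. ] gap 0.0666
.484,.191,.010,58 -> inc [ 0.0017 -0.0023  0.047 ] turn -0.001
```

>>> arm_command --pt "0.002 -0.002 0.02 0 70" --pt "0.002 -0.002 0.035 0 70" --pt "0.002 -0.002 0.043 0 70" --pt "0.002 -0.002 0.047 0 70" --pt "0.002 -0.002 0.047 0 70" --pt "0.002 -0.002 0.047 0 60" --pt "0.002 -0.002 0.047 0 50" --pt "0.002 -0.002 0.047 0 40" --pt "0.002 -0.002 0.047 0 25" --pt "0.002 -0.002 0.047 0 25" --grip_force 25

```text
time: 9.47
eef_pos: [0.4842, 0.1911, 0.0098]
ee_rot: [180.0, -0.0, 58.0]
ft_force: [0.0, 0.5, 0.5]
finger_gap: 0.0387
```

>>> arm_command --pt "0 0 0 0 25" --pt "0 0 0 0 25" --pt "0 0 0 0 25" --pt "0 0 0 0 25" --pt "0 0 -0.02 0 25" --pt "0 0 -0.04 0 25" --pt "0 0 -0.07 0 25" --pt "0 0 -0.09 0 25" --pt "0 0 -0.09 0 25" --pt "0 0 -0.09 0 25"

```text
time: 10.3
eef_pos: [0.4843, 0.1911, 0.0999]
ee_rot: [179.9, -0.1, 58.0]
ft_force: [0.6, -0.5, -1.4]
finger_gap: 0.0377
```

```bash
python3 go.py .484,-.174,.1,98.8
```

```text
t 10.3 p [0.4843 0.1911 0.0999] rpy [ 1.799e+02 -1.000e-01  5.800e+01] q1,q6 [14.3 46.3] F [ 0.6 -0.5 -1.4] gap 0.0377
.484,-.174,.1,98.8 -> inc [-3.097e-01  1.934e-01 -2.000e-04] turn -0.713
```

Gripped: gap 37.7 mm, load 1.4 N. Carrying it to the square well.

>>> arm_command --pt "-0.025 0.016 0 -0.06 25" --pt "-0.055 0.034 0 -0.14 25" --pt "-0.09 0.056 0 -0.22 25" --pt "-0.125 0.078 0 -0.3 25" --pt "-0.16 0.1 0 -0.38 25" --pt "-0.195 0.122 0 -0.46 25" --pt "-0.23 0.144 0 -0.54 25" --pt "-0.265 0.165 0 -0.62 25" --pt "-0.292 0.182 0 -0.68 25" --pt "-0.31 0.193 0 -0.713 25"

```text
time: 11.13
eef_pos: [0.4825, -0.177, 0.0978]
ee_rot: [-179.9, -0.1, 98.9]
ft_force: [0.2, -0.3, -1.5]
finger_gap: 0.038
```

>>> arm_command --pt "0 0 0 0 25" --pt "0 0 0 0 25" --pt "0 0 0 0 25" --pt "0 0 0.01 0 25" --pt "0 0 0.02 0 25" --pt "0 0 0.03 0 25" --pt "0 0 0.04 0 25" --pt "0 0 0.05 0 25" --pt "0 0 0.05 0 25" --pt "0 0 0.05 0 25"

```text
time: 11.97
eef_pos: [0.4831, -0.1739, 0.0487]
ee_rot: [-179.9, -0.0, 98.8]
ft_force: [0.7, -0.2, -0.6]
finger_gap: 0.0375
```

```bash
python3 go.py .484,-.174,.019,98.8;python3 - <<'E'
from h import *
b=get_image('side')[:,:,::-1].copy();cv2.imwrite('pics/side4.png',b)
cv2.imwrite('pics/v4.png',cv2.resize(b[90:200,270:420],None,fx=4,fy=4,interpolation=cv2.INTER_CUBIC))
E
```

```text
t 11.97 p [ 0.4831 -0.1739  0.0487] rpy [-179.9   -0.    98.8] q1,q6 [-27.2 -36. ] F [ 0.7 -0.2 -0.6] gap 0.0375
.484,-.174,.019,98.8 -> inc [-0.0003  0.0009  0.0297] turn 0.001
```

View pics/v4.png

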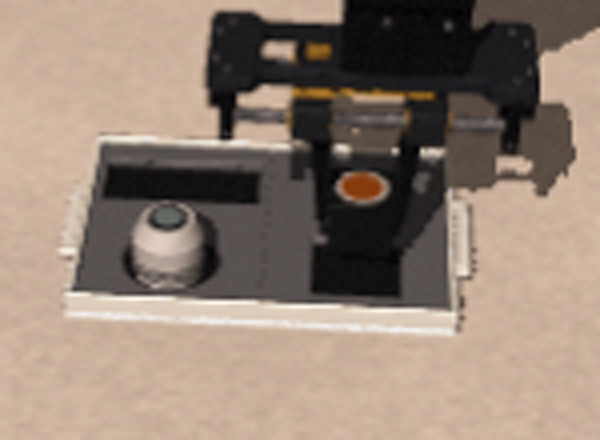

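The cube hangs square above its well, with its window at crop (362,186). Lowering.

>>> arm_command --pt "0 0.001 0.008 0 25" --pt "0 0.001 0.016 0 25" --pt "0 0.001 0.022 0 25" --pt "0 0.001 0.025 0 25" --pt "0 0.001 0.027 0 25" --pt "0 0.001 0.028 0 25" --pt "0 0.001 0.029 0 25" --pt "0 0.001 0.03 0 25" --pt "0 0.001 0.0305 0 25" --pt "0 0.001 0.0305 0 25"

```text
time: 12.85
eef_pos: [0.4844, -0.174, 0.019]
ee_rot: [180.0, 0.0, 98.8]
ft_force: [-0.0, 0.3, -0.8]
finger_gap: 0.0379
```

>>> arm_command --pt "0 0 0.0003 0 25" --pt "0 0 0.0006 0 25" --pt "0 0 0.0009 0 25" --pt "0 0 0.0011 0 25" --pt "0 0 0.0013 0 25" --pt "0 0 0.0013 0 25" --pt "0 0 0.0013 0 25" --pt "0 0 0.0013 0 25" --pt "0 0 0.0013 0 25" --pt "0 0 0.0013 0 25"

```text
time: 13.68
eef_pos: [0.4844, -0.174, 0.0188]
ee_rot: [180.0, 0.0, 98.8]
ft_force: [-4.0, 1.2, 15.2]
finger_gap: 0.0377
```

Contact at 15 N. Releasing.

>>> arm_command --pt "0 0 -0.001 0 25" --pt "0 0 -0.001 0 50" --pt "0 0 -0.001 0 55" --pt "0 0 -0.001 0 55" --pt "0 0 -0.001 0 55" --pt "0 0 -0.001 0 55" --pt "0 0 -0.02 0 55" --pt "0 0 -0.05 0 55" --pt "0 0 -0.09 0 55" --pt "0 0 -0.1 0 55"

```text
time: 14.52
eef_pos: [0.4857, -0.1746, 0.122]
ee_rot: [179.8, 0.2, 98.8]
ft_force: [0.6, -0.2, 1.2]
finger_gap: 0.0525
```

```bash
python3 go.py .621,.2065,.12,26;python3 - <<'E'
from h import *
b=get_image('side')[:,:,::-1].copy();cv2.imwrite('pics/side5.png',b)
cv2.imwrite('pics/v5.png',cv2.resize(b[90:200,270:420],None,fx=4,fy=4,interpolation=cv2.INTER_CUBIC))
E
```

```text
t 14.52 p [ 0.4857 -0.1746  0.122 ] rpy [179.8   0.2  98.8] q1,q6 [-27.1 -35.9] F [ 0.6 -0.2  1.2] gap 0.0525
.621,.2065,.12,26 -> inc [0.3558 0.1922 0.0017] turn 1.271
```

View pics/v5.png

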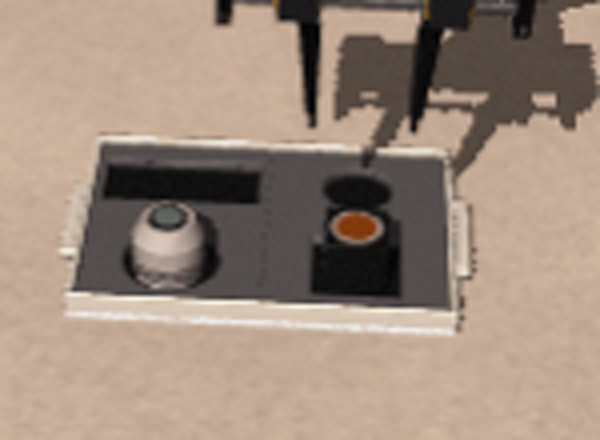

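The cube sits in the square well, with its window at crop (357,227). Next is the slider, at (0.621,0.2065) with yaw 26°.

>>> arm_command --pt "0.356 0.192 0 1.271 60" --pt "0.356 0.192 0 1.271 60" --pt "0.356 0.192 0 1.271 60" --pt "0.356 0.192 0 1.271 60" --pt "0.356 0.192 0 1.271 60" --pt "0.356 0.192 0 1.271 60" --pt "0.356 0.192 0 1.271 60" --pt "0.356 0.192 0 1.271 60" --pt "0.356 0.192 0 1.271 60" --pt "0.356 0.192 0 1.271 60"

```text
time: 15.4
eef_pos: [0.6136, 0.1925, 0.1165]
ee_rot: [-180.0, 0.1, 32.0]
ft_force: [1.4, -1.5, -0.5]
finger_gap: 0.0569
```

```bash
python3 go.py .621,.2065,.05,26
```

```text
t 15.4 p [0.6136 0.1925 0.1165] rpy [-1.8e+02  1.0e-01  3.2e+01] q1,q6 [11.5 69.6] F [ 1.4 -1.5 -0.5] gap 0.0569
.621,.2065,.05,26 -> inc [ 0.0138 -0.008   0.0665] turn 0.104
```

>>> arm_command --pt "0 0 0.01 0 60" --pt "0 0 0.02 0 60" --pt "0 0 0.03 0 60" --pt "0 0 0.04 0 60" --pt "0 0 0.05 0 60" --pt "0 0 0.05 0 60" --pt "0 0 0.05 0 60" --pt "0 0 0.05 0 60" --pt "0 0 0.05 0 60" --pt "0 0 0.05 0 60"

```text
time: 16.23
eef_pos: [0.6139, 0.1904, 0.0683]
ee_rot: [180.0, -0.1, 32.3]
ft_force: [-0.0, -1.0, -0.4]
finger_gap: 0.0572
```

```bash
python3 go.py .621,.2065,.008,26;python3 - <<'E'
from h import *
b=get_image('side')[:,:,::-1].copy();cv2.imwrite('pics/side6.png',b)
cv2.imwrite('pics/v6.png',cv2.resize(b[200:310,200:350],None,fx=4,fy=4,interpolation=cv2.INTER_CUBIC))
E
```

```text
t 16.23 p [0.6139 0.1904 0.0683] rpy [ 1.80e+02 -1.00e-01  3.23e+01] q1,q6 [11.4 69.1] F [-0.  -1.  -0.4] gap 0.0572
.621,.2065,.008,26 -> inc [ 0.0145 -0.0098  0.0603] turn 0.11
```

View pics/v6.png

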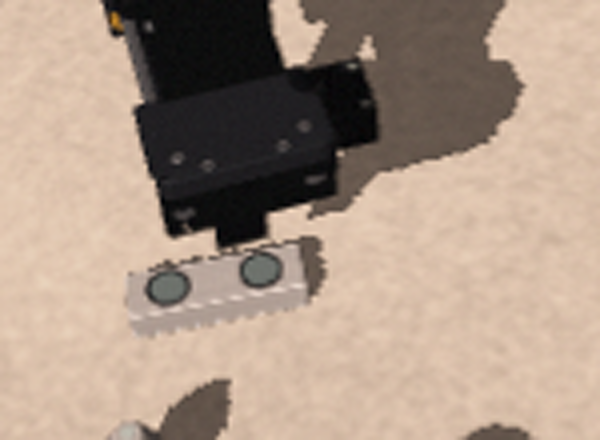

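The gripper is short of the slider because the previous call was rate-limited. I'll align first and then descend.

>>> arm_command --pt "0.014 -0.01 0 0.11 60" --pt "0.014 -0.01 0 0.11 60" --pt "0.014 -0.01 0 0.11 60" --pt "0.014 -0.01 0.01 0.11 60" --pt "0.014 -0.01 0.02 0.11 60" --pt "0.014 -0.01 0.03 0.11 60" --pt "0.014 -0.01 0.03 0.11 60" --pt "0.014 -0.01 0.03 0.11 60" --pt "0.014 -0.01 0.03 0.11 60" --pt "0.014 -0.01 0.03 0.11 60"

```text
time: 17.12
eef_pos: [0.6203, 0.2064, 0.0379]
ee_rot: [180.0, -0.0, 26.0]
ft_force: [0.6, 0.1, -0.5]
finger_gap: 0.0572
```

```bash
python3 go.py .621,.2065,.008,26;python3 - <<'E'
from h import *
b=get_image('side')[:,:,::-1].copy();cv2.imwrite('pics/side7.png',b)
cv2.imwrite('pics/v7.png',cv2.resize(b[200:310,200:350],None,fx=4,fy=4,interpolation=cv2.INTER_CUBIC))
E
```

```text
t 17.12 p [0.6203 0.2064 0.0379] rpy [180.  -0.  26.] q1,q6 [12.6 76.6] F [ 0.6  0.1 -0.5] gap 0.0572
.621,.2065,.008,26 -> inc [0.0006 0.0002 0.0299] turn 0.0
```

View pics/v7.png

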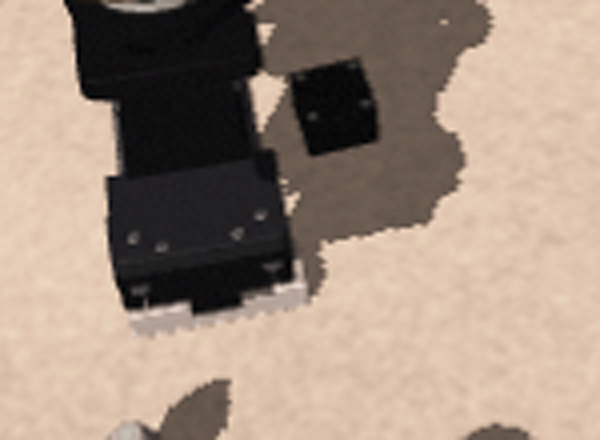

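The gripper is centred and parallel on the slider (finger at crop 218, slider centre at 217). Descending and gripping.

>>> arm_command --pt "0 0 0.01 0 60" --pt "0 0 0.018 0 60" --pt "0 0 0.025 0 60" --pt "0 0 0.03 0 60" --pt "0 0 0.03 0 60" --pt "0 0 0.03 0 45" --pt "0 0 0.03 0 30" --pt "0 0 0.03 0 15" --pt "0 0 0.03 0 15" --pt "0 0 0.03 0 15"

```text
time: 18.0
eef_pos: [0.6203, 0.2065, 0.008]
ee_rot: [180.0, -0.0, 26.0]
ft_force: [-1.4, -0.2, -1.0]
finger_gap: 0.0294
```

>>> arm_command --pt "0 0 0 0 15" --pt "0 0 0 0 15" --pt "0 0 0 0 15" --pt "0 0 0 0 15" --pt "0 0 -0.02 0 15" --pt "0 0 -0.04 0 15" --pt "0 0 -0.07 0 15" --pt "0 0 -0.09 0 15" --pt "0 0 -0.09 0 15" --pt "0 0 -0.09 0 15"

```text
time: 18.83
eef_pos: [0.6203, 0.2065, 0.0981]
ee_rot: [180.0, -0.1, 26.0]
ft_force: [-0.9, 0.1, -1.4]
finger_gap: 0.0258
```

```bash
python3 go.py .607,-.2345,.1,8.8;python3 - <<'E'
from h import *
b=get_image('side')[:,:,::-1].copy();cv2.imwrite('pics/side8.png',b)
cv2.imwrite('pics/v8.png',cv2.resize(b[150:310,180:380],None,fx=3,fy=3,interpolation=cv2.INTER_CUBIC))
E
```

```text
t 18.83 p [0.6203 0.2065 0.0981] rpy [ 1.8e+02 -1.0e-01  2.6e+01] q1,q6 [12.6 76.6] F [-0.9  0.1 -1.4] gap 0.0258
.607,-.2345,.1,8.8 -> inc [-0.2053  0.3906 -0.002 ] turn 0.3
```

View pics/v8.png

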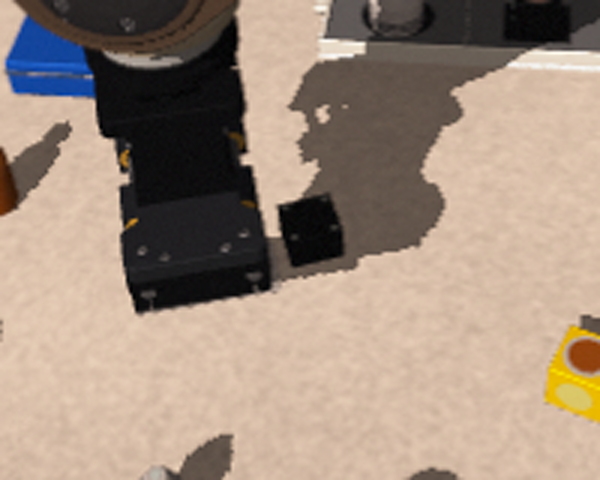

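Gripped: gap 25.8 mm, and the slider has left the bench. Carrying it to the oblong well.

>>> arm_command --pt "-0.01 0.02 0 0.03 15" --pt "-0.025 0.048 0 0.06 15" --pt "-0.042 0.08 0 0.09 15" --pt "-0.058 0.112 0 0.12 15" --pt "-0.075 0.144 0 0.15 15" --pt "-0.092 0.176 0 0.18 15" --pt "-0.108 0.208 0 0.21 15" --pt "-0.125 0.24 0 0.24 15" --pt "-0.142 0.272 0 0.27 15" --pt "-0.155 0.3 0 0.3 15"

```text
time: 19.72
eef_pos: [0.6111, -0.1332, 0.0957]
ee_rot: [-179.9, 0.2, 8.7]
ft_force: [0.9, 0.5, -1.5]
finger_gap: 0.0256
```

```bash
python3 go.py .607,-.2345,.1,8.8
```

```text
t 19.72 p [ 0.6111 -0.1332  0.0957] rpy [-179.9    0.2    8.7] q1,q6 [-18.3  63. ] F [ 0.9  0.5 -1.5] gap 0.0256
.607,-.2345,.1,8.8 -> inc [-0.0194  0.0995 -0.0043] turn -0.002
```

>>> arm_command --pt "-0.005 0.025 0 0 15" --pt "-0.01 0.05 0 0 15" --pt "-0.015 0.075 0 0 15" --pt "-0.018 0.09 0 0 15" --pt "-0.019 0.098 0 0 15" --pt "-0.019 0.099 0 0 15" --pt "-0.019 0.099 0.01 0 15" --pt "-0.019 0.099 0.02 0 15" --pt "-0.019 0.099 0.03 0 15" --pt "-0.019 0.099 0.03 0 15"

```text
time: 20.55
eef_pos: [0.6078, -0.2302, 0.0648]
ee_rot: [-179.9, 0.2, 8.9]
ft_force: [-0.9, 0.4, -1.2]
finger_gap: 0.0258
```

>>> arm_command --pt "0 0 0.005 0 15" --pt "0 0 0.01 0 15" --pt "0 0 0.015 0 15" --pt "0 0 0.015 0 15" --pt "0 0 0.015 0 15" --pt "0 0 0.015 0 15" --pt "0 0 0.015 0 15" --pt "0 0 0.015 0 15" --pt "0 0 0.015 0 15" --pt "0 0 0.015 0 15"

```text
time: 21.38
eef_pos: [0.6088, -0.2319, 0.0528]
ee_rot: [180.0, -0.0, 8.8]
ft_force: [-0.5, -0.5, -2.0]
finger_gap: 0.0255
```

```bash
python3 go.py .607,-.2345,.0175,8.8;python3 - <<'E'
from h import *
b=get_image('side')[:,:,::-1].copy();cv2.imwrite('pics/side9.png',b)
cv2.imwrite('pics/v9.png',cv2.resize(b[90:200,270:420],None,fx=4,fy=4,interpolation=cv2.INTER_CUBIC))
b=get_image('top')[:,:,::-1].copy();cv2.imwrite('pics/top9.png',b)
cv2.imwrite('pics/v9t.png',cv2.convertScaleAbs(cv2.resize(b[100:250,370:520],None,fx=4,fy=4,interpolation=cv2.INTER_CUBIC),alpha=1.5))
E
```

```text
t 21.38 p [ 0.6088 -0.2319  0.0528] rpy [180.   -0.    8.8] q1,q6 [-26.7  54.5] F [-0.5 -0.5 -2. ] gap 0.0255
.607,-.2345,.0175,8.8 -> inc [-0.0022  0.0023  0.0353] turn 0.0
```

View pics/v9.png

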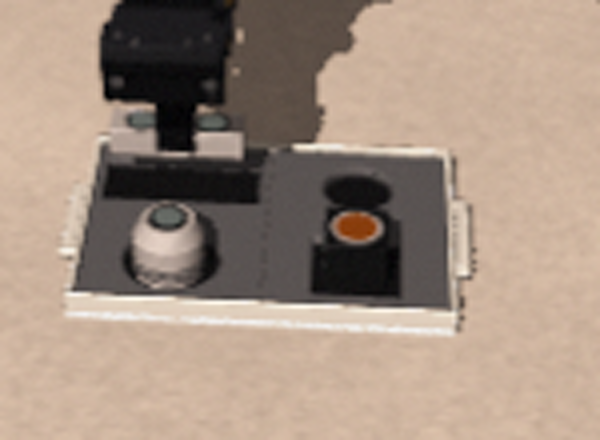

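View pics/v9t.png

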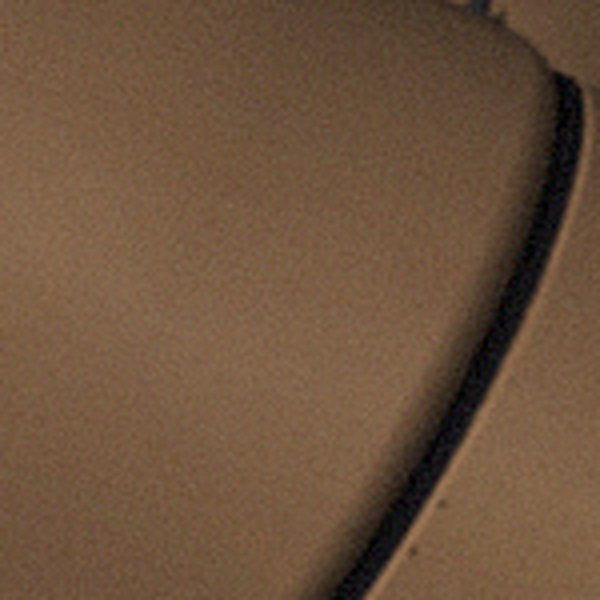

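The slider hangs level in the side view, with windows at crop (143,120) and (213,121). The top view is blocked by the arm. I'll check the slider's centre at its current height.

```bash
python3 - <<'E'
from h import *
P=lambda u:(np.array(u)+.5)/4-.5+np.array([270,90])
a=onz('side',P((143,120)),.063);b=onz('side',P((213,121)),.063);print(a,b,(a+b)/2)
E
```

```text
[ 0.63046681 -0.23016656  0.063     ] [ 0.58750088 -0.23887728  0.063     ] [ 0.60898385 -0.23452192  0.063     ]
```

It agrees with the TCP. Lowering.

>>> arm_command --pt "-0.002 0.002 0.008 0 15" --pt "-0.002 0.002 0.016 0 15" --pt "-0.002 0.002 0.022 0 15" --pt "-0.002 0.002 0.027 0 15" --pt "-0.002 0.002 0.03 0 15" --pt "-0.002 0.002 0.032 0 15" --pt "-0.002 0.002 0.033 0 15" --pt "-0.002 0.002 0.034 0 15" --pt "-0.002 0.002 0.0345 0 15" --pt "-0.002 0.002 0.035 0 15"

```text
time: 22.32
eef_pos: [0.6072, -0.2342, 0.0179]
ee_rot: [180.0, -0.0, 8.8]
ft_force: [-0.5, -0.4, -1.6]
finger_gap: 0.0259
```

```bash
python3 go.py .607,-.2345,.0175,8.8
```

```text
t 22.32 p [ 0.6072 -0.2342  0.0179] rpy [180.   -0.    8.8] q1,q6 [-26.9  54.3] F [-0.5 -0.4 -1.6] gap 0.0259
.607,-.2345,.0175,8.8 -> inc [-0.0003  0.0003  0.0004] turn 0.0
```

>>> arm_command --pt "0 0 0.0003 0 15" --pt "0 0 0.0006 0 15" --pt "0 0 0.0009 0 15" --pt "0 0 0.0011 0 15" --pt "0 0 0.0013 0 15" --pt "0 0 0.0013 0 15" --pt "0 0 0.0013 0 15" --pt "0 0 0.0013 0 15" --pt "0 0 0.0013 0 15" --pt "0 0 0.0013 0 15"

```text
time: 23.15
eef_pos: [0.6071, -0.2341, 0.0169]
ee_rot: [180.0, -0.0, 8.8]
ft_force: [-2.0, 1.0, 5.2]
finger_gap: 0.0258
```

>>> arm_command --pt "0 0 -0.0008 0 20" --pt "0 0 -0.001 0 35" --pt "0 0 -0.001 0 40" --pt "0 0 -0.001 0 40" --pt "0 0 -0.001 0 40" --pt "0 0 -0.001 0 40" --pt "0 0 -0.02 0 40" --pt "0 0 -0.05 0 40" --pt "0 0 -0.09 0 40" --pt "0 0 -0.1 0 40"

```text
time: 23.98
eef_pos: [0.6088, -0.2349, 0.1217]
ee_rot: [179.8, -0.3, 8.8]
ft_force: [0.5, 0.1, 1.0]
finger_gap: 0.0381
```

```bash
python3 go.py .57,.1,.12,98.8 .6163,.315,.12,98.8;python3 - <<'E'
from h import *
b=get_image('side')[:,:,::-1].copy();cv2.imwrite('pics/side10.png',b)
cv2.imwrite('pics/v10.png',cv2.resize(b[90:200,270:420],None,fx=4,fy=4,interpolation=cv2.INTER_CUBIC))
E
```

```text
t 23.98 p [ 0.6088 -0.2349  0.1217] rpy [179.8  -0.3   8.8] q1,q6 [-26.9  54.3] F [0.5 0.1 1. ] gap 0.0381
.57,.1,.12,98.8 -> inc [ 0.013  -0.3369  0.0005] turn -1.57
.6163,.315,.12,98.8 -> inc [ 9.170e-02 -5.423e-01  1.000e-04] turn -1.57
```

View pics/v10.png

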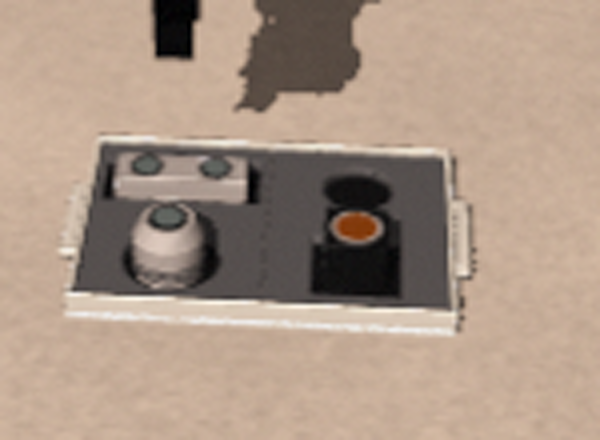

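The slider lies in the oblong well, windows at crop (147,164) and (215,167). Next the slim objective, in two calls.

>>> arm_command --pt "0.013 -0.337 0 -1.57 60" --pt "0.013 -0.337 0 -1.57 60" --pt "0.013 -0.337 0 -1.57 60" --pt "0.013 -0.337 0 -1.57 60" --pt "0.013 -0.337 0 -1.57 60" --pt "0.013 -0.337 0 -1.57 60" --pt "0.013 -0.337 0 -1.57 60" --pt "0.013 -0.337 0 -1.57 60" --pt "0.013 -0.337 0 -1.57 60" --pt "0.013 -0.337 0 -1.57 60"

```text
time: 24.87
eef_pos: [0.5675, 0.1037, 0.1157]
ee_rot: [-180.0, 0.0, 81.0]
ft_force: [0.1, -0.3, -0.2]
finger_gap: 0.0572
```

```bash
python3 go.py .6163,.315,.12,98.8
```

```text
t 24.87 p [0.5675 0.1037 0.1157] rpy [-180.    0.   81.] q1,q6 [ 3.8 12.8] F [ 0.1 -0.3 -0.2] gap 0.0572
.6163,.315,.12,98.8 -> inc [ 0.2163  0.0152 -0.0044] turn -0.31
```

>>> arm_command --pt "0.216 0.015 -0.004 -0.31 70" --pt "0.216 0.015 -0.004 -0.31 70" --pt "0.216 0.015 -0.004 -0.31 70" --pt "0.216 0.015 -0.004 -0.31 70" --pt "0.216 0.015 -0.004 -0.31 70" --pt "0.216 0.015 -0.004 -0.31 70" --pt "0.216 0.015 -0.004 -0.31 70" --pt "0.216 0.015 -0.004 -0.31 70" --pt "0.216 0.015 -0.004 -0.31 70" --pt "0.216 0.015 -0.004 -0.31 70"

```text
time: 25.7
eef_pos: [0.6189, 0.3098, 0.1202]
ee_rot: [-180.0, 0.0, 98.1]
ft_force: [1.4, 0.8, -0.9]
finger_gap: 0.0665
```

```bash
python3 go.py .6163,.315,.075,98.8;python3 - <<'E'
from h import *
b=get_image('side')[:,:,::-1].copy();cv2.imwrite('pics/side11.png',b)
cv2.imwrite('pics/v11.png',cv2.resize(b[200:350,150:350],None,fx=4,fy=4,interpolation=cv2.INTER_CUBIC))
E
```

```text
t 25.7 p [0.6189 0.3098 0.1202] rpy [-180.     0.    98.1] q1,q6 [21.1 13. ] F [ 1.4  0.8 -0.9] gap 0.0665
.6163,.315,.075,98.8 -> inc [ 0.0055 -0.0018  0.0452] turn -0.012
```

View pics/v11.png

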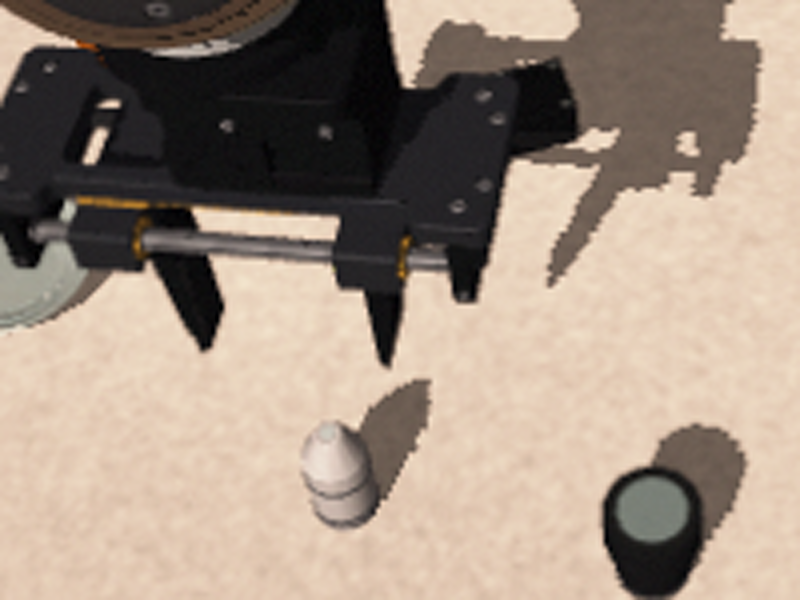

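The fingers sit above the slim objective, left-leaning only from perspective. Lowering to just above it to settle.

>>> arm_command --pt "0.003 -0.001 0.01 -0.01 70" --pt "0.003 -0.001 0.02 -0.01 70" --pt "0.003 -0.001 0.03 -0.01 70" --pt "0.003 -0.001 0.04 -0.01 70" --pt "0.003 -0.001 0.045 -0.01 70" --pt "0.003 -0.001 0.045 -0.01 70" --pt "0.003 -0.001 0.045 -0.01 70" --pt "0.003 -0.001 0.045 -0.01 70" --pt "0.003 -0.001 0.045 -0.01 70" --pt "0.003 -0.001 0.045 -0.01 70"

```text
time: 26.58
eef_pos: [0.6177, 0.3143, 0.0758]
ee_rot: [180.0, -0.0, 98.8]
ft_force: [0.2, 0.5, 0.6]
finger_gap: 0.0662
```

```bash
python3 go.py .6163,.315,.012,98.8;python3 - <<'E'
from h import *
b=get_image('side')[:,:,::-1].copy();cv2.imwrite('pics/side12.png',b)
cv2.imwrite('pics/v12.png',cv2.resize(b[230:350,160:310],None,fx=4,fy=4,interpolation=cv2.INTER_CUBIC))
E
```

```text
t 26.58 p [0.6177 0.3143 0.0758] rpy [180.   -0.   98.8] q1,q6 [21.5 12.7] F [0.2 0.5 0.6] gap 0.0662
.6163,.315,.012,98.8 -> inc [ 0.0009 -0.0014  0.0638] turn -0.0
```

View pics/v12.png

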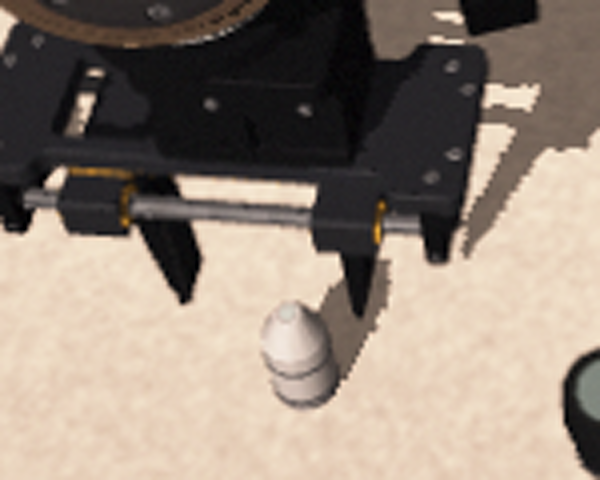

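The slim objective is between the fingers (tips at crop (185,303) and (360,315), objective at x=290), with ample clearance either side. Descending.

>>> arm_command --pt "0.001 -0.001 0.01 0 70" --pt "0.001 -0.001 0.02 0 70" --pt "0.001 -0.001 0.03 0 70" --pt "0.001 -0.001 0.04 0 70" --pt "0.001 -0.001 0.05 0 70" --pt "0.001 -0.001 0.058 0 70" --pt "0.001 -0.001 0.063 0 70" --pt "0.001 -0.001 0.063 0 70" --pt "0.001 -0.001 0.063 0 60" --pt "0.001 -0.001 0.063 0 55"

```text
time: 27.47
eef_pos: [0.6167, 0.3151, 0.0127]
ee_rot: [180.0, -0.0, 98.8]
ft_force: [0.0, 0.1, -0.6]
finger_gap: 0.0581
```

```bash
python3 go.py .6163,.315,.012,98.8;python3 - <<'E'
from h import *
b=get_image('side')[:,:,::-1].copy();cv2.imwrite('pics/side13.png',b)
cv2.imwrite('pics/v13.png',cv2.resize(b[230:350,160:310],None,fx=4,fy=4,interpolation=cv2.INTER_CUBIC))
E
```

```text
t 27.47 p [0.6167 0.3151 0.0127] rpy [180.   -0.   98.8] q1,q6 [21.6 12.8] F [ 0.   0.1 -0.6] gap 0.0581
.6163,.315,.012,98.8 -> inc [-0.0001 -0.0004  0.0007] turn -0.001
```

View pics/v13.png

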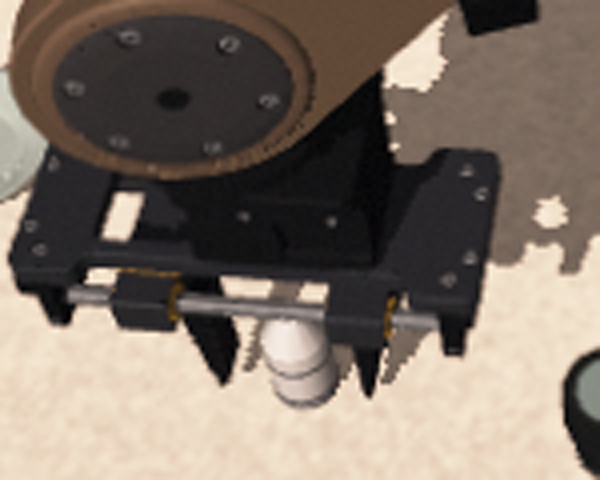

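The slim objective stands upright and centred between the fingers. Closing and lifting.

>>> arm_command --pt "0 0 0 0 50" --pt "0 0 0 0 45" --pt "0 0 0 0 40" --pt "0 0 0 0 35" --pt "0 0 0 0 30" --pt "0 0 0 0 25" --pt "0 0 0 0 18" --pt "0 0 0 0 18" --pt "0 0 0 0 18" --pt "0 0 0 0 18"

```text
time: 28.35
eef_pos: [0.6163, 0.3151, 0.0124]
ee_rot: [-180.0, 0.0, 98.8]
ft_force: [-1.4, -0.2, 2.9]
finger_gap: 0.0277
```

>>> arm_command --pt "0 0 0 0 18" --pt "0 0 0 0 18" --pt "0 0 -0.01 0 18" --pt "0 0 -0.03 0 18" --pt "0 0 -0.05 0 18" --pt "0 0 -0.07 0 18" --pt "0 0 -0.09 0 18" --pt "0 0 -0.1 0 18" --pt "0 0 -0.1 0 18" --pt "0 0 -0.1 0 18"

```text
time: 29.18
eef_pos: [0.6163, 0.315, 0.1123]
ee_rot: [180.0, 0.0, 98.8]
ft_force: [-0.6, -0.2, -1.9]
finger_gap: 0.027
```

```bash
python3 go.py .5,-.1,.112,98.8 .496,-.252,.11,98.8;python3 - <<'E'
from h import *
b=get_image('side')[:,:,::-1].copy();cv2.imwrite('pics/side14.png',b)
cv2.imwrite('pics/v14.png',cv2.resize(b[200:320,160:310],None,fx=4,fy=4,interpolation=cv2.INTER_CUBIC))
E
```

```text
t 29.18 p [0.6163 0.315  0.1123] rpy [180.    0.   98.8] q1,q6 [21.6 12.8] F [-0.6 -0.2 -1.9] gap 0.027
.5,-.1,.112,98.8 -> inc [-3.924e-01 -1.782e-01  3.000e-04] turn -0.0
.496,-.252,.11,98.8 -> inc [-0.542  -0.2054  0.0023] turn -0.0
```

View pics/v14.png

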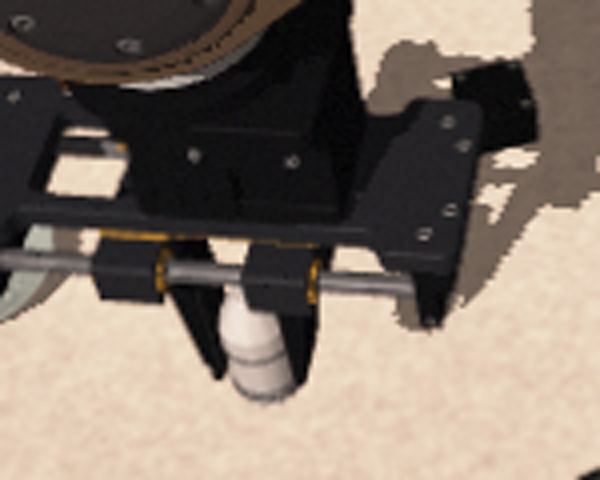

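Held upright at gap 27 mm and 1.9 N. Carrying it to the small round well in two calls.

>>> arm_command --pt "-0.02 -0.009 0 0 18" --pt "-0.05 -0.023 0 0 18" --pt "-0.085 -0.039 0 0 18" --pt "-0.12 -0.055 0 0 18" --pt "-0.155 -0.07 0 0 18" --pt "-0.19 -0.086 0 0 18" --pt "-0.225 -0.102 0 0 18" --pt "-0.26 -0.118 0 0 18" --pt "-0.295 -0.134 0 0 18" --pt "-0.33 -0.15 0 0 18"

```text
time: 30.07
eef_pos: [0.5171, -0.0354, 0.1112]
ee_rot: [-179.9, -0.0, 98.8]
ft_force: [0.6, 0.1, -2.0]
finger_gap: 0.027
```

```bash
python3 go.py .496,-.252,.11,98.8
```

```text
t 30.07 p [ 0.5171 -0.0354  0.1112] rpy [-179.9   -0.    98.8] q1,q6 [-11.2 -20. ] F [ 0.6  0.1 -2. ] gap 0.027
.496,-.252,.11,98.8 -> inc [-0.2108 -0.0539  0.0012] turn -0.0
```

>>> arm_command --pt "-0.03 -0.008 0 0 18" --pt "-0.06 -0.015 0 0 18" --pt "-0.095 -0.024 0 0 18" --pt "-0.13 -0.033 0 0 18" --pt "-0.16 -0.041 0 0 18" --pt "-0.185 -0.047 0 0 18" --pt "-0.2 -0.051 0 0 18" --pt "-0.21 -0.054 0 0 18" --pt "-0.211 -0.054 0 0 18" --pt "-0.211 -0.054 0 0 18"

```text
time: 30.9
eef_pos: [0.4969, -0.2504, 0.1116]
ee_rot: [-179.9, -0.1, 98.7]
ft_force: [0.5, -0.2, -1.9]
finger_gap: 0.0272
```

>>> arm_command --pt "0 0 0.005 0 18" --pt "0 0 0.015 0 18" --pt "0 0 0.025 0 18" --pt "0 0 0.035 0 18" --pt "0 0 0.045 0 18" --pt "0 0 0.055 0 18" --pt "0 0 0.06 0 18" --pt "0 0 0.06 0 18" --pt "0 0 0.06 0 18" --pt "0 0 0.06 0 18"

```text
time: 31.73
eef_pos: [0.4974, -0.2509, 0.0527]
ee_rot: [180.0, 0.0, 98.8]
ft_force: [-0.8, 0.7, -1.6]
finger_gap: 0.0274
```

```bash
python3 go.py .496,-.252,.0215,98.8;python3 - <<'E'
from h import *
b=get_image('side')[:,:,::-1].copy();cv2.imwrite('pics/side15.png',b)
cv2.imwrite('pics/v15.png',cv2.resize(b[90:200,270:420],None,fx=4,fy=4,interpolation=cv2.INTER_CUBIC))
E
```

```text
t 31.73 p [ 0.4974 -0.2509  0.0527] rpy [180.    0.   98.8] q1,q6 [-33.6 -42.3] F [-0.8  0.7 -1.6] gap 0.0274
.496,-.252,.0215,98.8 -> inc [-0.0009 -0.0016  0.0312] turn -0.001
```

View pics/v15.png

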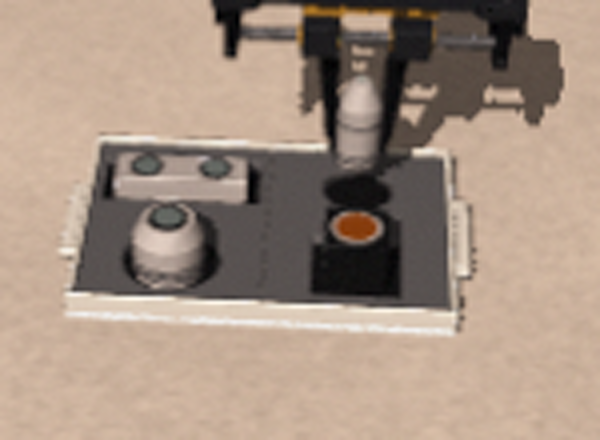

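The slim objective is upright above the small well: base at crop (357,165), well at (357,192). Lowering.

>>> arm_command --pt "-0.001 -0.001 0.008 0 18" --pt "-0.001 -0.001 0.015 0 18" --pt "-0.001 -0.001 0.02 0 18" --pt "-0.001 -0.001 0.024 0 18" --pt "-0.001 -0.001 0.027 0 18" --pt "-0.001 -0.001 0.029 0 18" --pt "-0.001 -0.001 0.03 0 18" --pt "-0.001 -0.001 0.0305 0 18" --pt "-0.001 -0.001 0.031 0 18" --pt "-0.001 -0.001 0.031 0 18"

```text
time: 32.62
eef_pos: [0.4965, -0.2519, 0.0215]
ee_rot: [180.0, 0.0, 98.8]
ft_force: [-0.7, 0.3, -2.3]
finger_gap: 0.0271
```

>>> arm_command --pt "0 0 0.0003 0 18" --pt "0 0 0.0006 0 18" --pt "0 0 0.0008 0 18" --pt "0 0 0.001 0 18" --pt "0 0 0.001 0 18" --pt "0 0 0.001 0 18" --pt "0 0 0.001 0 18" --pt "0 0 0.001 0 18" --pt "0 0 0.001 0 18" --pt "0 0 0.001 0 18"

```text
time: 33.45
eef_pos: [0.4966, -0.2519, 0.0213]
ee_rot: [180.0, 0.0, 98.8]
ft_force: [-2.7, 1.1, 9.4]
finger_gap: 0.0275
```

Contact at 9.4 N. Releasing.

>>> arm_command --pt "0 0 -0.0005 0 25" --pt "0 0 -0.0007 0 35" --pt "0 0 -0.0007 0 45" --pt "0 0 -0.0007 0 45" --pt "0 0 -0.0007 0 45" --pt "0 0 -0.0007 0 45" --pt "0 0 -0.02 0 45" --pt "0 0 -0.05 0 45" --pt "0 0 -0.09 0 45" --pt "0 0 -0.12 0 45"

```text
time: 34.28
eef_pos: [0.4965, -0.2519, 0.1425]
ee_rot: [180.0, 0.0, 98.8]
ft_force: [-0.0, -0.5, 0.1]
finger_gap: 0.0426
```

```bash
python3 go.py .25,-.55,.2,60
```

```text
t 34.28 p [ 0.4965 -0.2519  0.1425] rpy [180.    0.   98.8] q1,q6 [-33.7 -42.5] F [-0.  -0.5  0.1] gap 0.0426
.25,-.55,.2,60 -> inc [-0.257  -0.2891 -0.0575] turn 0.677
```

Moving clear so both cameras can check.

>>> arm_command --pt "0 0 -0.03 0 45" --pt "-0.03 -0.035 -0.057 0.07 45" --pt "-0.06 -0.07 -0.057 0.15 45" --pt "-0.09 -0.1 -0.057 0.23 45" --pt "-0.12 -0.135 -0.057 0.31 45" --pt "-0.15 -0.17 -0.057 0.39 45" --pt "-0.18 -0.2 -0.057 0.47 45" --pt "-0.21 -0.235 -0.057 0.55 45" --pt "-0.24 -0.27 -0.057 0.62 45" --pt "-0.257 -0.289 -0.057 0.677 45"

```text
time: 35.12
eef_pos: [0.2597, -0.5376, 0.1974]
ee_rot: [-180.0, -0.0, 59.8]
ft_force: [0.9, 0.2, 0.6]
finger_gap: 0.0428
```

```bash
python3 - <<'E'
from h import *
for n in("top","side"): cv2.imwrite(f"pics/{n}16.png",get_image(n)[:,:,::-1])
t=cv2.imread('pics/top16.png');s=cv2.imread('pics/side16.png')
a=cv2.convertScaleAbs(cv2.resize(t[110:250,385:495],None,fx=4,fy=4,interpolation=cv2.INTER_CUBIC),alpha=1.8)
b=cv2.resize(s[105:205,270:400],None,fx=3,fy=3,interpolation=cv2.INTER_CUBIC)
v=np.zeros((560,360+440-10,3),np.uint8);v[:560,:440]=a;v[:300,440:790]=b[:,:350]
cv2.imwrite('pics/v16.png',v)
t0=cv2.imread('pics/top0.png')
cv2.imwrite('pics/v16b.png',cv2.convertScaleAbs(np.hstack([x[110:270,150:330].repeat(2,0).repeat(2,1) for x in(t0,t)]),alpha=1.8))
E
```

```text
(no output)
```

View pics/v16.png

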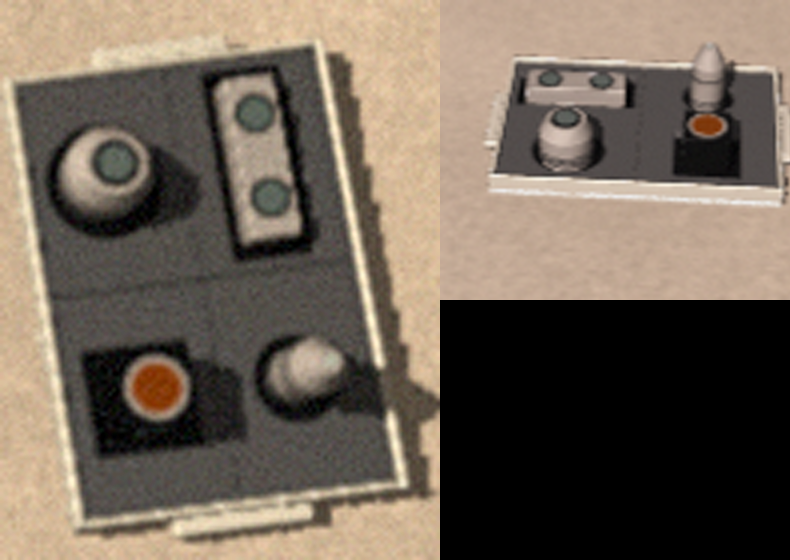

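View pics/v16b.png

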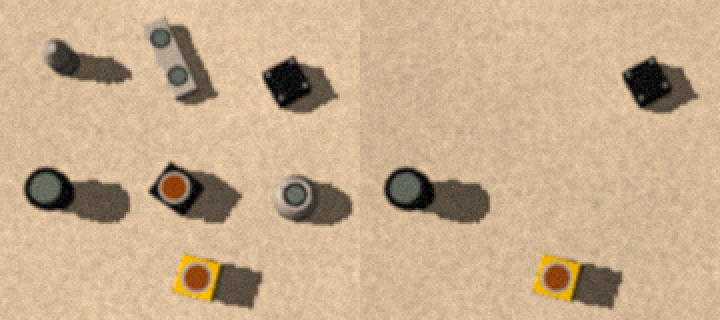

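All four parts stand in their own wells (top-crop pixels: wide lens (115,162), slider windows (255,113) and (270,198), cube window (156,387), slim tip (325,357)). The eyepiece, blank block and yellow cube are unmoved. Final numeric check by triangulation.

```bash
python3 - <<'E'
from h import *
T=lambda u:(np.array(u)+.5)/4-.5+np.array([385,110]); S=lambda u:(np.array([u[0]-440,u[1]])+.5)/3-.5+np.array([270,105])
W=dict(wide=(.5955,-.1563),slider=(.607,-.2342),cube=(.484,-.1735),slim=(.496,-.252))
for n,k,a,b,z in(('wide','wide',(115,162),(566,117),.047),('sl1','slider',(255,113),(551,77),.027),('sl2','slider',(270,198),(602,79),.027),('cube','cube',(156,387),(707,125),.045),('slim','slim',(325,357),(709,45),.067)):
    p,g=tri(T(a),S(b));m=(onz('top',T(a),z)+onz('side',S(b),z))/2;print(n,'z',p[2].round(4),'expect',z,'mean xy',m[:2].round(4),'dev mm',((m[:2]-W[k])*1000).round(1))
E
```

```text
wide z 0.0523 expect 0.047 mean xy [ 0.597  -0.1557] dev mm [1.5 0.6]
sl1 z 0.0334 expect 0.027 mean xy [ 0.6295 -0.2318] dev mm [22.5  2.4]
sl2 z 0.0336 expect 0.027 mean xy [ 0.5859 -0.2386] dev mm [-21.1  -4.4]
cube z 0.0489 expect 0.045 mean xy [ 0.4855 -0.1741] dev mm [ 1.5 -0.6]
slim z 0.0743 expect 0.067 mean xy [ 0.4986 -0.2506] dev mm [2.6 1.4]
```

All centres are within about 3 mm of the wells. The 4–7 mm height excess is mostly the camera bias already seen on the bench. The TCP heights at floor contact match the 9 mm floor to within about 1 mm. Handing in.

```bash
python3 -c "
from plant import order,ctrl
print(order.hand_in(),ctrl.get_obs()['time'])"
```

```text
the job is handed in; nothing more can be done
the job is handed in; nothing more can be done
```

I put all four parts in their own wells and handed the job in at about 35 s; hand-in reports no verdict. Each part was lowered until the wrist force showed floor contact (5–15 N), then released.

- **Final pictures:** both cameras show each part upright or flat in its own well, with centres within about 3 mm of the well centres. The eyepiece and blank block look unmoved by eye; I did not measure their shift. The arm was parked clear of everything.
- **Check that disagreed:** triangulated heights read 4–7 mm too high at the caddy. This looks mostly like camera calibration bias, since the two views already disagreed by about 3 mm on the bench. The gripper heights at floor contact matched the 9 mm well floor to within about 1 mm, so I relied on those.

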